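Hold the hidden bolt head while the nut runs tight

TASK

The nut runner in front of the steel bracket is turning the nut, but the bolt just turns along with it. Reach down into the narrow gap behind the bracket's front plate, grip the hidden hexagonal bolt head between the fingers and hold it from turning until the nut has run tight and the runner stops (up to about 13 seconds of holding). Finish while still gripping the head, and leave the transformers and the pen lying around as they are.

Things in the scene. Friction and masses are not known exactly. Their poses are not given: they have to be found in the camera images.
- bracket: Fixed bare-steel channel bracket, a grey cylindrical nut runner on its front. Origin: on the bench, straight below the middle of the bolt head; x runs from the runner along the bolt to the rear, y along the plates, z up. Two upright plates, y -70 to 70 mm, tops at z = 90 mm: front plate x -28 to -22 mm, rear plate x 28 to 33 mm. Foot 6 mm thick.
- gap (a point): Middle of the mouth of the gap between the two plates, level with their tops, 90 mm above the bench, at x = 3 mm in the bracket's frame. The gap is 50 mm wide along x, open above and at both y ends. In it are the bolt head, a fixed spacer sleeve (radius 11 mm, x -22 to -8 mm, on the bolt axis) and two low screw heads (to z = 10 mm, at y = +-56 mm).
- runner (a point): Middle of the grey nut runner in front of the bracket, on the bolt axis, 62 mm above the bench, at x = -126 mm in the bracket's frame. Runner, socket and nut fill x -171 to -31 mm, up to z = 87 mm; foot 76 mm wide.
- bolt_head: Dark hexagonal bolt head in the gap, 24 mm across flats, 27.7 across corners, 16 mm long. Origin: its middle, on the bolt axis, 62 mm above the bench; x is the bolt axis (the bracket's x), one pair of flats faces +-y. Turns about x at 0.5 rad/s until held. Fingers pointing down can straddle it along the bracket's y; a grip of 20 N or more stops it at any turn of the hexagon.
- spindle (a joint): Turn of the runner's socket with the nut, rad, grows clockwise seen from the robot. A constant torque of about 0.15 N m drives it: about 0.5 rad/s while the bolt turns along, 0.3 rad/s while the bolt is held, and it stops when the bolt is held and the nut is tight.
- nut_run (a joint): How far the nut has been turned on the bolt, rad: starts between 0.6 and 2.2, does not change while the bolt turns along with the nut, grows while the bolt head is held, and stops at 4.0 where the nut is tight.
- transformer_a: Bystander: loose small transformer, yellow and black, 39x38x28 mm, origin under its centre, on the bench well left of the bracket.
- transformer_b: Bystander: loose small transformer, yellow and black, 36x34x25 mm, origin under its centre, on the bench beside the runner, on its right.
- marker_pen: Bystander: loose white and black pen, 135 mm long along its y, 17 mm thick, origin under its centre, on the bench beside the runner, on its left.

How it is judged (in metres and radians):
On the way, in this order (a step that is already met when the one before it is completed fails the run):
1. the bolt head is gripped and stands still while the nut is not yet tight (contact force between the fingers and bolt_head above 5 N and distance between the grasp point and bolt_head below 0.022 m and angular speed of bolt_head below 0.15 rad/s and value of joint nut_run below 3.8 rad), for 0.3 s.
2. the nut has run tight on the held bolt (contact force between the fingers and bolt_head above 5 N and value of joint nut_run above 3.9 rad), for 0.2 s.
At the end, for the whole second after the job is handed in: The nut is tight (nut_run above 3.9 rad) and the fingers still grip the bolt head (more than 5 N, grasp point within 22 mm of the head's middle), with bolt and runner at a standstill (under 0.1 rad/s) (all of step 2 and distance between the grasp point and bolt_head below 0.022 m and angular speed of bolt_head below 0.1 rad/s and velocity of joint spindle between -0.1 and 0.1 rad/s); the arm keeps its last pose, push and grip.
It fails at once if a bystander is pushed more than 30 mm (distance of any of transformer_a, transformer_b, marker_pen from where it was at the start of the episode above 0.03 m).
It also fails if it takes over 48 s, if anything falls off the work surface, if the arm or the gripper's body presses on something with over 40 N, if the wrist force passes 120 N, or if a joint passes its speed limit or range.

ROBOT

A 6-joint arm with a two-finger parallel gripper is mounted at the origin on a cart in front of the work surface, level with it; the furniture and walls round the work are solid. World frame = base frame: x ahead of the robot, y to its left, z up, the work surface at z = 0. Lengths are in mm, angles in rad, forces in N, time in s.
With the tool pointing down it reaches from about 300 to 775 mm from the base axis. Payload 14.6 kg.
Tool frame: the origin (TCP) lies midway between the tips of the shut fingers; the grasp point (between the pads) lies 19 mm behind it (manip.grip_point_offset is the distance from the TCP to the grasp point, in mm); x points along the fingers, z is the direction in which the jaws open and shut, and the axes are right-handed (so a half turn about x gives the same grasp; the last joint's range is limited). The gripper opens to 94 mm and grips with 3 to 60 N. Pads are 16 mm wide; open, the fingers measure 119 mm over their backs; the gripper's body (75 mm by 177 mm) begins 78 mm behind the grasp point.
Start: joints at [1.095, 0.3, 1.521, -0, 1.321, -0.067], TCP at [218.626, 504.67, 205.446] pointing down, gripper open.
Joint ranges: [-3.03, 3.03], [-0.79, 2.21], [0.23, 2.52], [-1.04, 4.18], [0, 3.07], [-2.55, 2.55]. Speed limits (rad/s): [2.22, 2.22, 2.57, 3.14, 3.14, 3.14].

INTERFACE

Orientations are given as [roll, pitch, yaw] about the fixed x, y, z axes, in that order (R = Rz(yaw) Ry(pitch) Rx(roll)).
In Python, from cell import manip, camera, calibration, order gives the robot as it stands.
- The arm moves only by the tool jog_arm, never from a script. Its arguments are lists of equal length, an entry for each row: "turn": the turn, a rotation vector about the tool's x, y, z in degrees, a list of three; "dp": the shift along the tool's x, y, z in cm, a list of three; "gripper": the closure, from 0 (fully open) to 1 (shut). In form: {"turn": [[ax, ay, az], ...], "dp": [[tx, ty, tz], ...], "gripper": [gripper, ...]}. A call has 1 to 8 rows; each row shifts and turns the pose as measured when the row begins, along the tool's axes as they then stand; what a row does not reach is not made up. A row lasts 1/8 s, in which the tool goes at most 62.5 mm and 10.7 degrees, less where a joint would pass 70% of its speed; a pose out of reach is approached as far as the arm can. A call is refused whole if a number of a shift passes 6.25 or a number of a turn 10.7, either way. A call with a gripper value outside its range is refused whole. The fingers move at their own pace and stop on an object; "grip_force" is the grip in N (left out, the last holds). Time passes only in rows, so rows that do not move let the fingers close. It gives the time, the measured TCP pose, the force and the opening at its end, in the units of the state.
- manip.read_state(): the state, without advancing time (a new reading comes with each control period).
- camera(name): name is "side" or "top"; returns (picture, depth): 384x512x3 uint8, red, green, blue; 384x512 float32, mm along the optical axis (not along the pixel's ray), 0 where there is no reading.
- calibration(name): a dict with "K" (3x3 intrinsics, pixels), "world_from_camera" (4x4, takes a point from camera to world coordinates). Camera axes: x right, y down, z forward; pixel columns grow to the right and rows downward; lengths in mm; the calibration is good to about 2 mm. A picture is of the moment at which its call begins. calibration takes no time and is no camera call.
- order.sign_off(): hands the job in, once; it reports no verdict.
The state is a dict: "clock": time; "joints": joint angles; "qd": joint speeds; "effort": joint torques, N m; "eef_pos": TCP position; "eef_rot": TCP orientation; "wrist_force": force on the tool from outside, world axes, zero at the start; "moment": the same for the moment, N m; "finger_gap": finger opening in mm.
Only numpy, scipy, OpenCV 4.12 (cv2) and the standard library are available. Lean on these libraries where they do the work, as an engineer would, in place of code of your own. Each camera call takes 0.05 s, during which the arm holds its last target.

## Working session

There is one attempt and no reset: what is moved stays moved. The work goes in short steps, Python scripts to look and compute and a tool call to move; the robot and the scene stay as the last step left them, time stands still between calls to the robot, and variables do not carry over. Pictures are saved under pics/ and viewed, and the job is handed in when it is done.

Besides the shell and the picture viewer there is one more tool, called after "Request:" as name(argument=value, ...) on one line, values as JSON. jog_arm: Moves the arm, as the interface text tells. Its arguments: {"type":"object","properties":{"turn":{"type":"array","items":{"type":"array","items":{"type":"number"}}},"dp":{"type":"array","items":{"type":"array","items":{"type":"number"}}},"gripper":{"type":"array","items":{"type":"number"}},"grip_force":{"type":"number"}},"required":["turn","dp","gripper"]}

```bash
ls; mkdir -p pics; python3 - <<'E'
from cell import manip,camera,calibration
import cv2,numpy as np
s=manip.read_state();print(s)
for n in("top","side"):
    p,d=camera(n);cv2.imwrite(f"pics/{n}0.png",p[:,:,::-1]);np.savez(f"{n}0.npz",p=p,d=d)
    c=calibration(n);print(n,c["K"],np.round(c["world_from_camera"],3),(d==0).mean())
E
```

```text
pics
{'clock': 0.0, 'joints': array([ 1.09537448e+00,  3.00467082e-01,  1.52159808e+00, -1.22230687e-05,
        1.32069350e+00, -6.66232418e-02]), 'qd': array([-5.85213495e-05, -8.56243869e-04,  1.68178590e-03, -6.04179719e-04,
        2.53771182e-04, -1.15284209e-03]), 'effort': array([-2.25498243e-04, -5.31809199e+01, -3.52744675e+01,  7.08105974e-02,
        2.44509632e-02, -8.13506813e-05]), 'eef_pos': array([218.52306975, 504.43250677, 204.88134181]), 'eef_rot': array([ 3.08512272,  1.56963026, -2.03606184]), 'wrist_force': array([ 0.21852154,  0.5272255 , -0.43480187]), 'moment': array([ 0.02654363,  0.02943455, -0.00796967]), 'finger_gap': 93.87479090348674}
top [[404.99639078   0.         256.61136874]
 [  0.         404.99639078 187.89798532]
 [  0.           0.           1.        ]] [[ 2.20000e-02 -9.83000e-01  1.84000e-01  3.23196e+02]
 [-1.00000e+00 -2.40000e-02 -8.00000e-03 -8.59100e+00]
 [ 1.20000e-02 -1.84000e-01 -9.83000e-01  1.29035e+03]
 [ 0.00000e+00  0.00000e+00  0.00000e+00  1.00000e+00]] 0.004079182942708333
side [[453.88808254   0.         255.97829785]
 [  0.         453.88808254 188.5762069 ]
 [  0.           0.           1.        ]] [[ 9.56000e-01 -2.05000e-01  2.09000e-01  3.31251e+02]
 [-2.93000e-01 -6.33000e-01  7.17000e-01 -8.17238e+02]
 [-1.50000e-02 -7.47000e-01 -6.65000e-01  8.29934e+02]
 [ 0.00000e+00  0.00000e+00  0.00000e+00  1.00000e+00]] 0.0037892659505208335
```

View pics/top0.png

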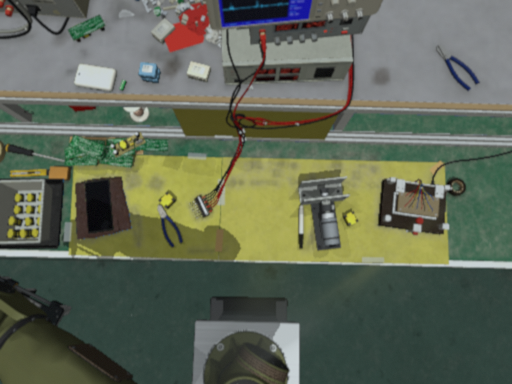

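View pics/side0.png

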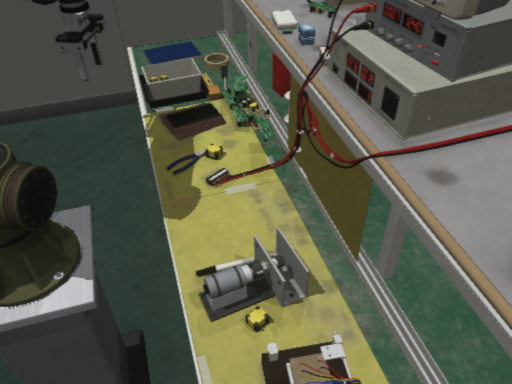

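```bash
cat > h.py <<'E'
import numpy as np,cv2
from cell import calibration
def cloud(n,d):
    c=calibration(n);K=c["K"];T=c["world_from_camera"]
    v,u=np.mgrid[:d.shape[0],:d.shape[1]]
    P=np.stack([(u-K[0,2])/K[0,0]*d,(v-K[1,2])/K[1,1]*d,d],-1)
    return P@T[:3,:3].T+T[:3,3]
def proj(n,p):
    c=calibration(n);K=c["K"];T=np.linalg.inv(c["world_from_camera"])
    q=np.asarray(p,float)@T[:3,:3].T+T[:3,3];q=q@K.T
    return q[...,:2]/q[...,2:]
E
python3 - <<'E'
from h import *
for n,(a,b,c,e) in dict(top=(160,270,270,380),side=(215,345,180,330)).items():
    z=np.load(f"{n}0.npz");p=z["p"];W=cloud(n,z["d"])
    cr=cv2.resize(p[a:b,c:e],None,fx=5,fy=5,interpolation=cv2.INTER_CUBIC)
    if n=="side": cr=cv2.resize(cr,(750,650))
    cv2.imwrite(f"pics/{n}0z.png",cr[:600,:,::-1])
    sub=W[a:b,c:e].reshape(-1,3)
    m=(sub[:,2]>82)&(sub[:,2]<97)
    q=sub[m];print(n,len(q),np.median(q,0),q.min(0),q.max(0))
    # median bench z
    print("bench z",np.median(sub[np.abs(sub[:,2])<15][:,2]))
    np.save(f"{n}_hi.npy",q)
z=np.load("top0.npz");W=cloud("top",z["d"])
for v in range(60,270,6): print(v,np.round(W[v,330]),np.round(W[v,300]))
E
```

```text
top 434 [ 459.29653851 -239.4230375    86.74331586] [ 388.11482899 -297.70696094   82.0021293 ] [ 591.62604253 -152.4910121    96.23697624]
bench z 0.38763855681577297
side 653 [ 519.03433945 -244.46782025   85.32240124] [ 385.63474558 -300.78274473   82.01847383] [ 591.29703126 -155.09507574   91.25369802]
bench z -1.5999700325003232
60 [ 786. -177.  433.] [ 786. -109.  430.]
66 [ 785. -182.  406.] [ 781. -111.  411.]
72 [ 782. -187.  382.] [ 784. -115.  375.]
78 [ 786. -195.  342.] [ 782. -119.  346.]
84 [ 781. -199.  319.] [ 780. -122.  317.]
90 [ 765. -199.  318.] [ 764. -122.  316.]
96 [ 750. -199.  315.] [ 748. -122.  315.]
102 [ 735. -200.  312.] [ 731. -122.  317.]
108 [ 726. -203.  293.] [ 726. -125.  289.]
114 [ 712. -204.  287.] [ 735. -133.  222.]
120 [ 734. -224.  184.] [ 710. -131.  242.]
126 [ 735. -234.  130.] [ 734. -144.  127.]
132 [ 759. -259.    4.] [ 734. -151.   70.]
138 [ 738. -259.    3.] [ 733. -158.   11.]
144 [ 720. -260.   -4.] [ 715. -159.    3.]
150 [ 699. -260.   -4.] [ 697. -160.   -5.]
156 [ 678. -259.   -1.] [ 323.   -9. 1290.]
162 [ 657. -258.    0.] [ 655. -160.   -2.]
168 [ 637. -258.   -1.] [ 634. -160.    1.]
174 [ 617. -258.   -2.] [ 614. -160.    1.]
180 [ 582. -244.   69.] [ 594. -160.   -0.]
186 [ 576. -257.    3.] [ 569. -157.   27.]
192 [ 555. -256.    9.] [ 554. -159.    4.]
198 [ 524. -242.   78.] [ 534. -159.    7.]
204 [ 506. -242.   78.] [ 515. -160.   -1.]
210 [ 488. -243.   73.] [ 494. -158.   16.]
216 [ 469. -241.   79.] [ 475. -158.   14.]
222 [ 450. -240.   85.] [ 455. -158.   19.]
228 [ 432. -240.   85.] [ 437. -158.   15.]
234 [ 414. -239.   89.] [ 418. -158.   19.]
240 [ 397. -239.   85.] [ 399. -158.   14.]
246 [ 381. -244.   59.] [ 381. -159.   13.]
252 [ 365. -255.   -1.] [ 362. -161.   -3.]
258 [ 346. -255.    1.] [ 344. -161.   -5.]
264 [ 330. -398. -750.] [ 326. -249. -751.]
```

View pics/top0z.png

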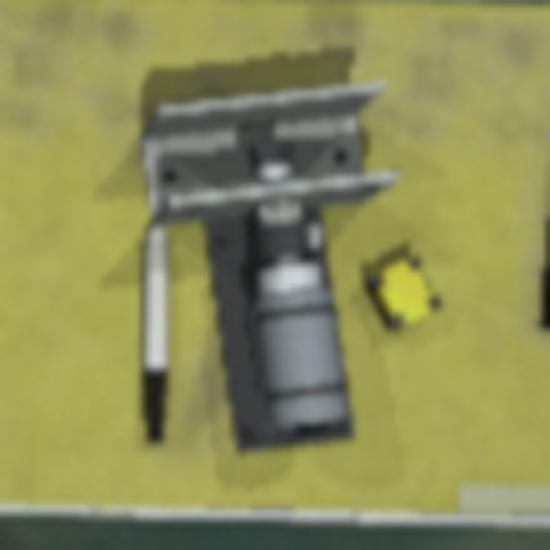

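View pics/side0z.png

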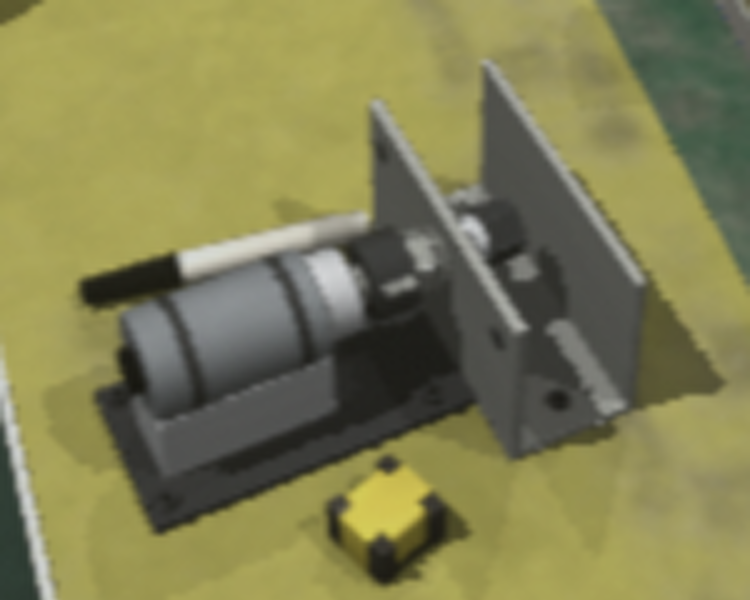

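```bash
cat >> h.py <<'E'
def ray(n,uv,z):
    c=calibration(n);K=c["K"];T=c["world_from_camera"]
    r=T[:3,:3]@np.linalg.solve(K,[uv[0],uv[1],1]);o=T[:3,3]
    return o+r*(z-o[2])/r[2]
E
python3 - <<'E'
from h import *
for n,(ox,oy),L in [("top",(270,160),dict(rl=(160,110),rr=(382,88),fl=(170,200),fr=(395,179))),("side",(180,215),dict(fl=(376,101),fr=(523,328),rl=(488,64),rr=(640,280)))]:
    o={k:ray(n,((x+.5)/5-.5+ox,(y+.5)/5-.5+oy),90) for k,(x,y) in L.items()}
    print(n,{k:np.round(v[:2],1) for k,v in o.items()})
    for a in "fr":
        d=o[a+"r"]-o[a+"l"];print(a,np.linalg.norm(d),"yaw",np.degrees(np.arctan2(d[0],-d[1])))
    m=sum(o.values())/4;print("mid",m)
    dx=(o["rl"]+o["rr"]-o["fl"]-o["fr"])/2;print("sep",dx,np.linalg.norm(dx))
for n in("top","side"):
    q=np.load(f"{n}_hi.npy");q=q[q[:,0]>535]
    for lo,hi in((535,572),(572,610)):
        s=q[(q[:,0]>lo)&(q[:,0]<hi)];print(n,len(s),s.mean(0),np.degrees(np.arctan(np.polyfit(s[:,1],s[:,0],1)[0])),s[:,1].min(),s[:,1].max())
E
```

```text
top {'rl': array([ 570.5, -154.1]), 'rr': array([ 587.4, -289.1]), 'fl': array([ 515.4, -160.2]), 'fr': array([ 531.5, -295.9])}
f 136.70634429665282 yaw 6.7378808746948655
r 136.11097622505352 yaw 7.146553887261672
mid [ 551.18795142 -224.81161397   90.        ]
sep [55.47313331  6.44791009  0.        ] 55.846611931029166
side {'fl': array([ 516.6, -164.7]), 'fr': array([ 536.9, -299.7]), 'rl': array([ 570.7, -158.6]), 'rr': array([ 590.3, -291.5])}
f 136.49891379972124 yaw 8.56651688748401
r 134.32130329171588 yaw 8.362608687532102
mid [ 553.6138553 -228.6352671   90.       ]
sep [ 5.37620406e+01  7.08175754e+00 -5.68434189e-14] 54.226453828501846
top 12 [ 552.60828746 -223.64521821   89.15725502] 14.6705475453987 -296.8946919317384 -152.81534827322625
top 85 [ 581.01604298 -226.42377936   89.24847765] -7.769471000421306 -289.0344985771387 -152.49101209968947
side 29 [ 559.80689984 -206.03965546   87.20348893] 14.825046708455226 -299.50466992944644 -155.09507573820053
side 147 [ 581.54969515 -236.42591194   87.27252831] -7.85461140475672 -291.8803253470172 -163.4912963109624
```

```bash
cat >> h.py <<'E'
from scipy.spatial.transform import Rotation as R
def delta(tgt,yaw=7.5):
    from cell import manip
    s=manip.read_state();M=R.from_euler("xyz",s["eef_rot"]).as_matrix()
    y=np.radians(yaw);b=np.array([-np.sin(y),np.cos(y),0])
    best=[]
    for sg in(1,-1):
        zt=sg*b;xt=np.array([0,0,-1.]);T=np.stack([xt,np.cross(zt,xt),zt],1)
        best.append(R.from_matrix(M.T@T).as_rotvec(degrees=True))
    print("t",s["clock"],"pos",s["eef_pos"].round(1),"gap",s["finger_gap"].round(1),"F",s["wrist_force"].round(1),"j6",s["joints"][5].round(2))
    print("turns",[x.round(1) for x in best],"dp_tool_cm",(M.T@(np.array(tgt)-s["eef_pos"])/10).round(2),"axes",M.round(2).tolist())
E
python3 -c "
from h import *
delta((549.7,-227,200))"
```

```text
Traceback (most recent call last):
  File "h.py", line 25, in delta
    print("t",s["clock"],"pos",s["eef_pos"].round(1),"gap",s["finger_gap"].round(1),"F",s["wrist_force"].round(1),"j6",s["joints"][5].round(2))
                                                           ^^^^^^^^^^^^^^^^^^^^^
AttributeError: 'float' object has no attribute 'round'
```

```bash
sed -i 's/s\["finger_gap"\].round(1)/round(s["finger_gap"],1)/' h.py
python3 -c "
from h import *
delta((549.7,-227,200))"
```

```text
t 0.1 pos [218.5 504.5 205. ] gap 94.2 F [ 0.4 -0.1  0.4] j6 -0.07
turns [array([-30.9,  -0.1,  -0. ]), array([ 1.491e+02, -0.000e+00,  1.000e-01])] dp_tool_cm [  0.55 -59.47 -53.95] axes [[-0.0, -0.92, 0.4], [-0.0, 0.4, 0.92], [-1.0, 0.0, -0.0]]
```

Request:
jog_arm(turn=[[-10.3,0,0],[-10.3,0,0],[-10.3,0,0]], dp=[[0,0,0],[0,0,0],[0,0,0]], gripper=[0,0,0])

```text
clock: 0.48
eef_pos: [218.3, 504.1, 203.9]
eef_rot: [2.51, 1.568, -2.056]
wrist_force: [-0.7, 0.7, -0.7]
finger_gap: 93.7
```

```bash
python3 -c "
from h import *
delta((549.7,-227,200))"
```

```text
t 0.475 pos [218.3 504.1 203.9] gap 93.7 F [-0.7  0.7 -0.7] j6 -0.62
turns [array([ 0.8, -0.1, -0.1]), array([-179.2,    0.2,   -0.2])] dp_tool_cm [  0.55 -22.19 -77.14] axes [[-0.0, -0.99, -0.15], [-0.0, -0.15, 0.99], [-1.0, 0.0, -0.0]]
```

Request:
jog_arm(turn=[[0.8,0,0],[0,0,0],[0,0,0],[0,0,0],[0,0,0],[0,0,0],[0,0,0],[0,0,0]], dp=[[0,-1.6,-5.6],[0,-1.6,-5.6],[0,-1.6,-5.6],[0,-1.6,-5.6],[0,-1.6,-5.6],[0,-1.6,-5.6],[0,-1.6,-5.6],[0,-1.6,-5.6]], gripper=[0,0,0,0,0,0,0,0])

```text
clock: 1.48
eef_pos: [408.8, 66.5, 203.4]
eef_rot: [2.541, 1.565, -2.031]
wrist_force: [0.4, 1.0, -0.1]
finger_gap: 94.1
```

```bash
python3 -c "
from h import *
delta((549.7,-227,200))"
```

```text
t 1.475 pos [408.8  66.5 203.4] gap 94.1 F [ 0.4  1.  -0.1] j6 -1.63
turns [array([ 0.6, -0.3, -0.2]), array([-179.4,    0.3,   -0.4])] dp_tool_cm [  0.45  -9.83 -31.04] axes [[-0.0, -0.99, -0.14], [-0.0, -0.14, 0.99], [-1.0, 0.0, -0.0]]
```

Request:
jog_arm(turn=[[0.6,0,0],[0,0,0],[0,0,0],[0,0,0],[0,0,0],[0,0,0],[0,0,0]], dp=[[0,-1.7,-5.3],[0,-1.7,-5.3],[0,-1.7,-5.3],[0,-1.7,-5.3],[0,-1.7,-5.3],[0,-1.3,-4],[0,0,0]], gripper=[0,0,0,0,0,0,0])

```text
clock: 2.35
eef_pos: [548.2, -237.0, 202.0]
eef_rot: [2.03, 1.565, -2.557]
wrist_force: [-0.6, 1.2, -1.2]
finger_gap: 93.9
```

```bash
python3 - <<'E'
from h import *
from cell import camera
delta((549.7,-227,110))
for n,(a,b,c,e) in dict(top=(160,270,270,380),side=(165,315,180,330)).items():
    p,d=camera(n);np.savez(f"{n}1.npz",p=p,d=d)
    cr=cv2.resize(p[a:b,c:e],None,fx=4,fy=4,interpolation=cv2.INTER_CUBIC)
    cv2.imwrite(f"pics/{n}1z.png",cr[:600,:,::-1])
E
```

```text
t 2.35 pos [ 548.2 -237.   202. ] gap 93.9 F [-0.6  1.2 -1.2] j6 -2.16
turns [array([-0.3, -0.2, -0.3]), array([179.7,  -0.5,   0.2])] dp_tool_cm [ 9.2  -0.32  0.99] axes [[-0.01, -0.99, -0.12], [-0.0, -0.12, 0.99], [-1.0, 0.01, -0.0]]
```

View pics/side1z.png

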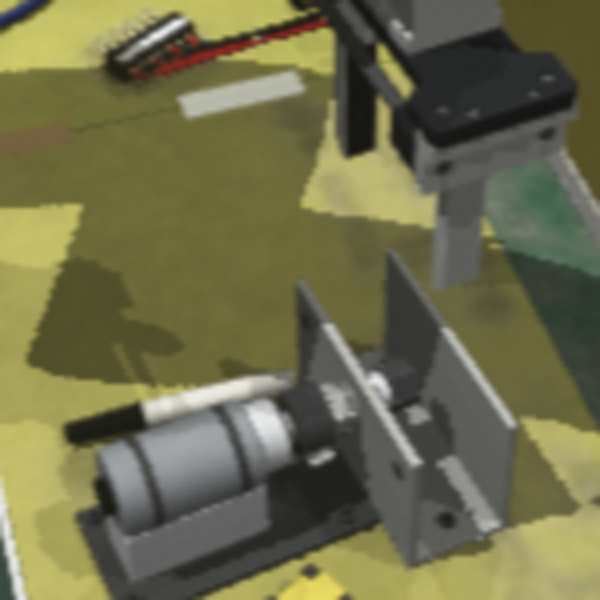

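View pics/top1z.png

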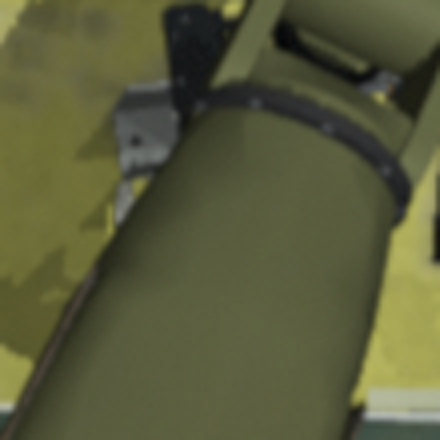

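```bash
python3 - <<'E'
from h import *
from cell import manip
s=manip.read_state();M=R.from_euler("xyz",s["eef_rot"]).as_matrix();p=s["eef_pos"]
for zz in(-59.5,-47,47,59.5):
  for yy in(-8,8):
    u=proj("side",p+M@[0,yy,zz]);print(zz,yy,((u-[180,165])*4+1.5).round(1))
E
python3 - <<'E'
import cv2
im=cv2.imread("pics/side1z.png")[100:320,280:600]
cv2.imwrite("pics/side1zz.png",cv2.resize(im,None,fx=2.4,fy=2.4))
E
```

```text
-59.5 -8 [473.3 287.7]
-59.5 8 [442.6 298.5]
-47 -8 [460.6 269.8]
-47 8 [430.2 280.4]
47 -8 [372.9 145.6]
47 8 [344.2 154.8]
59.5 -8 [362.2 130.4]
59.5 8 [333.7 139.5]
```

View pics/side1zz.png

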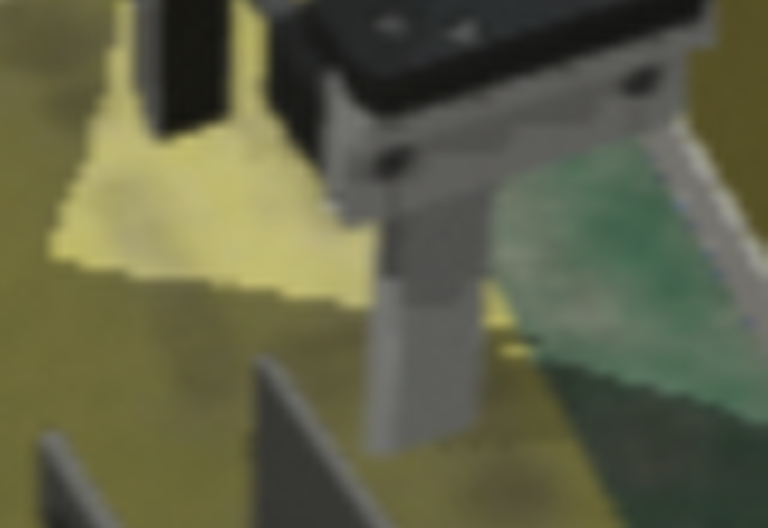

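Request:
jog_arm(turn=[[-0.3,0,0],[0,0,0],[0,0,0]], dp=[[3,-0.35,1.0],[4,0,0],[0,0,0]], gripper=[0,0,0], grip_force=40)

```text
clock: 2.82
eef_pos: [549.3, -220.8, 132.5]
eef_rot: [2.26, 1.566, -2.317]
wrist_force: [-0.9, 0.8, 1.2]
finger_gap: 94.1
```

```bash
python3 - <<'E'
from h import *
from cell import camera
delta((550,-227,43))
n="side";p,d=camera(n);a,b,c,e=165,315,180,330
cr=cv2.resize(p[a:b,c:e],None,fx=4,fy=4,interpolation=cv2.INTER_CUBIC)
cv2.imwrite(f"pics/side2z.png",cr[:600,:,::-1])
E
```

```text
t 2.825 pos [ 549.3 -220.8  132.5] gap 94.1 F [-0.9  0.8  1.2] j6 -2.15
turns [array([ 0.3, -0.2, -0.2]), array([-179.7,    0.3,   -0.3])] dp_tool_cm [ 8.95 -0.02 -0.6 ] axes [[-0.0, -0.99, -0.14], [-0.0, -0.14, 0.99], [-1.0, 0.0, -0.0]]
```

View pics/side2z.png

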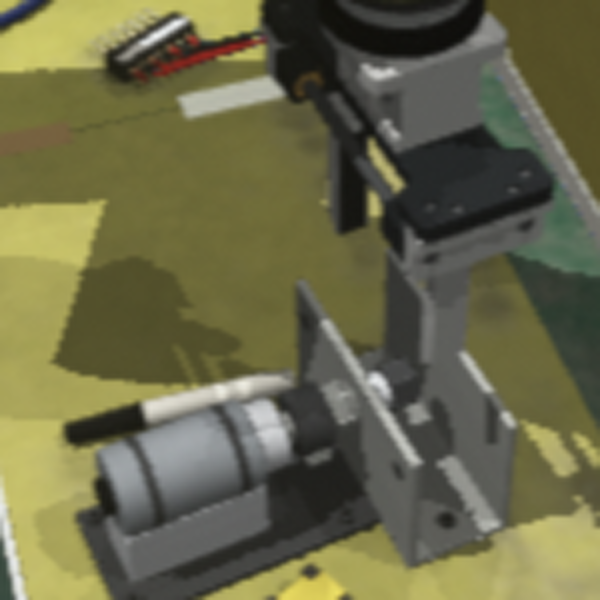

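Request:
jog_arm(turn=[[0,0,0],[0,0,0],[0,0,0],[0,0,0]], dp=[[1.5,0,-0.6],[2.5,0,0],[2.5,0,0],[0,0,0]], gripper=[0,0,0,0])

```text
clock: 3.38
eef_pos: [553.4, -229.0, 72.5]
eef_rot: [-2.588, 1.56, -0.881]
wrist_force: [0.6, 1.0, 0.4]
finger_gap: 94.3
```

```bash
python3 -c "
from h import *
delta((550,-227,43))"
```

```text
t 3.375 pos [ 553.4 -229.    72.5] gap 94.3 F [0.6 1.  0.4] j6 -2.16
turns [array([ 0.3, -0.5,  0.3]), array([-179.7,   -0.5,   -0.8])] dp_tool_cm [2.94 0.33 0.27] axes [[0.01, -0.99, -0.14], [-0.01, -0.14, 0.99], [-1.0, -0.01, -0.01]]
```

Request:
jog_arm(turn=[[0,-0.4,0],[0,0,0],[0,0,0]], dp=[[1.5,0.3,0.2],[1.4,0,0],[0,0,0]], gripper=[0,0,0])

```text
clock: 3.75
eef_pos: [551.0, -228.1, 43.8]
eef_rot: [-1.98, 1.562, -0.273]
wrist_force: [-0.2, -0.7, -0.3]
finger_gap: 94.3
```

```bash
python3 -c "
from h import *
delta((550,-227,43))"
```

```text
t 3.75 pos [ 551.  -228.1   43.8] gap 94.3 F [-0.2 -0.7 -0.3] j6 -2.16
turns [array([ 0.3, -0.2,  0.5]), array([-179.7,   -0.8,   -0.3])] dp_tool_cm [0.08 0.09 0.12] axes [[0.01, -0.99, -0.14], [-0.0, -0.14, 0.99], [-1.0, -0.01, -0.0]]
```

Request:
jog_arm(turn=[[0,0,0],[0,0,0],[0,0,0],[0,0,0],[0,0,0],[0,0,0]], dp=[[0.1,0.1,0.1],[0,0,0],[0,0,0],[0,0,0],[0,0,0],[0,0,0]], gripper=[1,1,1,1,1,1], grip_force=40)

```text
clock: 4.5
eef_pos: [550.6, -227.5, 44.2]
eef_rot: [-2.02, 1.559, -0.313]
wrist_force: [-0.7, -0.1, -0.3]
finger_gap: 37.2
```

```bash
python3 - <<'E'
from h import *
from cell import camera
delta((550,-227,43))
n="side";p,d=camera(n);a,b,c,e=185,315,190,320
cr=cv2.resize(p[a:b,c:e],None,fx=4.5,fy=4.5,interpolation=cv2.INTER_CUBIC)
cv2.imwrite(f"pics/side3z.png",cr[:600,:,::-1])
E
```

```text
t 4.5 pos [ 550.6 -227.5   44.2] gap 37.2 F [-0.7 -0.1 -0.3] j6 -2.16
turns [array([ 0.3, -0.3,  0.6]), array([-179.7,   -0.9,   -0.4])] dp_tool_cm [0.12 0.05 0.06] axes [[0.01, -0.99, -0.14], [-0.0, -0.14, 0.99], [-1.0, -0.01, -0.0]]
```

View pics/side3z.png

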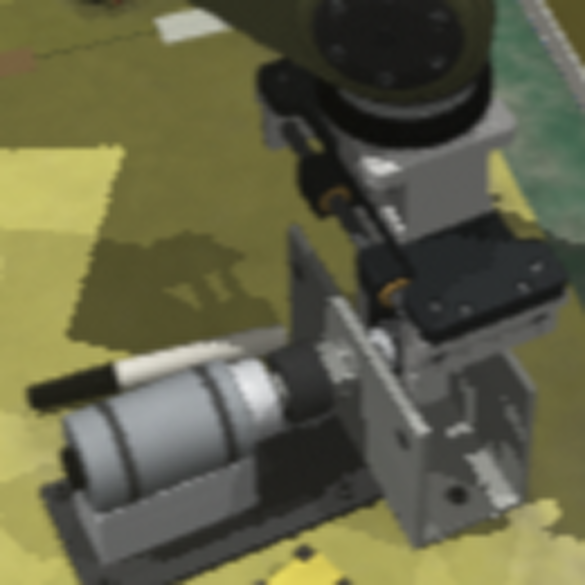

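Side view: the fingers are in the gap (zoomed around 430,380), still closing. The pen and transformer are untouched. I'll keep closing.

Request:
jog_arm(turn=[[0,0,0],[0,0,0],[0,0,0],[0,0,0]], dp=[[0,0,0],[0,0,0],[0,0,0],[0,0,0]], gripper=[1,1,1,1])

```text
clock: 5.05
eef_pos: [550.5, -226.6, 44.2]
eef_rot: [-1.9, 1.56, -0.193]
wrist_force: [-0.2, 1.4, 1.0]
finger_gap: 25.4
```

```bash
python3 -c "
from h import *
delta((550,-227,43))
from cell import manip;print(manip.read_state()['moment'])"
```

```text
t 5.05 pos [ 550.5 -226.6   44.2] gap 25.4 F [-0.2  1.4  1. ] j6 -2.16
turns [array([ 0.3, -0.2,  0.6]), array([-179.7,   -0.9,   -0.3])] dp_tool_cm [ 0.12  0.06 -0.03] axes [[0.01, -0.99, -0.14], [-0.0, -0.14, 0.99], [-1.0, -0.01, -0.0]]
[0.31908399 0.17503195 0.00336347]
```

Request:
jog_arm(turn=[[0,0,0],[0,0,0],[0,0,0],[0,0,0],[0,0,0],[0,0,0],[0,0,0],[0,0,0]], dp=[[0,0,0],[0,0,0],[0,0,0],[0,0,0],[0,0,0],[0,0,0],[0,0,0],[0,0,0]], gripper=[1,1,1,1,1,1,1,1])

```text
clock: 6.05
eef_pos: [550.6, -226.6, 44.2]
eef_rot: [-1.897, 1.56, -0.19]
wrist_force: [-0.2, 0.5, 0.5]
finger_gap: 25.8
```

```bash
cat > look.py <<'E'
import sys
from h import *
from cell import camera,manip
delta((550,-227,43)); print(manip.read_state()['moment'].round(3))
p,d=camera("side");a,b,c,e=240,300,195,280
cr=cv2.resize(p[a:b,c:e],None,fx=8,fy=8,interpolation=cv2.INTER_CUBIC)
cv2.imwrite(f"pics/s{sys.argv[1]}.png",cr[:,:,::-1])
E
python3 look.py 4
```

```text
t 6.05 pos [ 550.6 -226.6   44.2] gap 25.8 F [-0.2  0.5  0.5] j6 -2.16
turns [array([ 0.3, -0.2,  0.6]), array([-179.7,   -0.9,   -0.3])] dp_tool_cm [ 0.12  0.06 -0.03] axes [[0.01, -0.99, -0.14], [-0.0, -0.14, 0.99], [-1.0, -0.01, -0.0]]
[0.341 0.075 0.061]
```

View pics/s4.png

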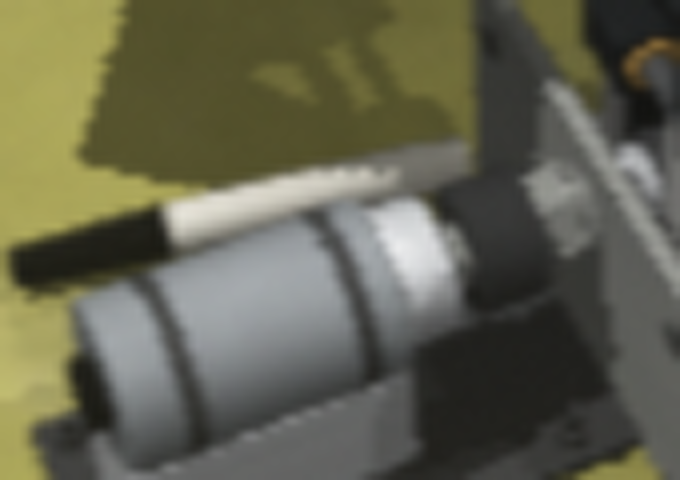

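Request:
jog_arm(turn=[[0,0,0],[0,0,0],[0,0,0],[0,0,0],[0,0,0],[0,0,0],[0,0,0],[0,0,0]], dp=[[0,0,0],[0,0,0],[0,0,0],[0,0,0],[0,0,0],[0,0,0],[0,0,0],[0,0,0]], gripper=[1,1,1,1,1,1,1,1])

```text
clock: 7.1
eef_pos: [550.6, -226.6, 44.2]
eef_rot: [-1.894, 1.56, -0.187]
wrist_force: [-0.9, 1.9, 1.0]
finger_gap: 25.9
```

```bash
python3 look.py 5
```

```text
t 7.1 pos [ 550.6 -226.6   44.2] gap 25.9 F [-0.9  1.9  1. ] j6 -2.16
turns [array([ 0.3, -0.2,  0.6]), array([-179.7,   -0.9,   -0.3])] dp_tool_cm [ 0.12  0.06 -0.03] axes [[0.01, -0.99, -0.14], [-0.0, -0.14, 0.99], [-1.0, -0.01, -0.0]]
[0.347 0.177 0.053]
```

View pics/s5.png

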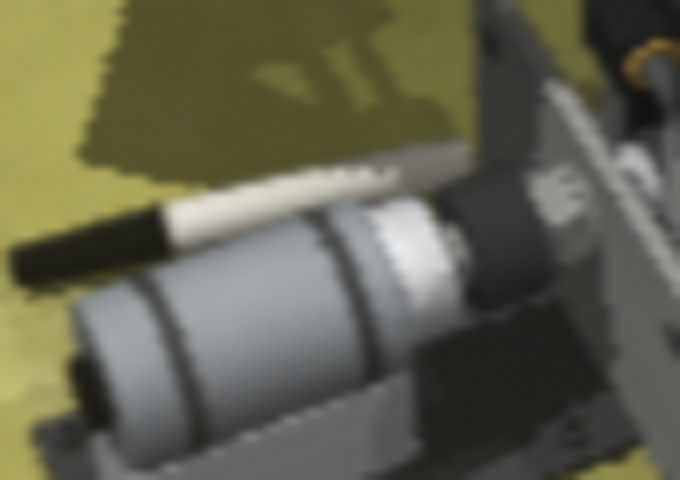

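Request:
jog_arm(turn=[[0,0,0],[0,0,0],[0,0,0],[0,0,0],[0,0,0],[0,0,0],[0,0,0],[0,0,0]], dp=[[0,0,0],[0,0,0],[0,0,0],[0,0,0],[0,0,0],[0,0,0],[0,0,0],[0,0,0]], gripper=[1,1,1,1,1,1,1,1])

```text
clock: 8.15
eef_pos: [550.5, -226.6, 44.2]
eef_rot: [-1.896, 1.56, -0.189]
wrist_force: [-0.4, 0.9, 1.9]
finger_gap: 25.8
```

```bash
python3 look.py 6
```

```text
t 8.15 pos [ 550.5 -226.6   44.2] gap 25.8 F [-0.4  0.9  1.9] j6 -2.16
turns [array([ 0.3, -0.2,  0.6]), array([-179.7,   -0.9,   -0.3])] dp_tool_cm [ 0.12  0.06 -0.03] axes [[0.01, -0.99, -0.14], [-0.0, -0.14, 0.99], [-1.0, -0.01, -0.0]]
[0.339 0.093 0.068]
```

View pics/s6.png

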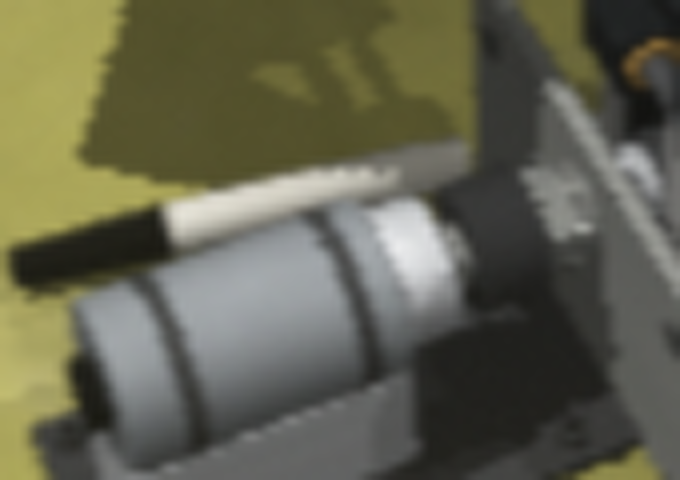

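The gap is steady at 25.8 mm while the nut at about (560,200) changes shape between views, so the bolt is held and the nut is running. I'll keep holding.

Request:
jog_arm(turn=[[0,0,0],[0,0,0],[0,0,0],[0,0,0],[0,0,0],[0,0,0],[0,0,0],[0,0,0]], dp=[[0,0,0],[0,0,0],[0,0,0],[0,0,0],[0,0,0],[0,0,0],[0,0,0],[0,0,0]], gripper=[1,1,1,1,1,1,1,1])

```text
clock: 9.2
eef_pos: [550.6, -226.6, 44.2]
eef_rot: [-1.897, 1.56, -0.19]
wrist_force: [-0.4, 2.0, 1.4]
finger_gap: 25.9
```

Request:
jog_arm(turn=[[0,0,0],[0,0,0],[0,0,0],[0,0,0],[0,0,0],[0,0,0],[0,0,0],[0,0,0]], dp=[[0,0,0],[0,0,0],[0,0,0],[0,0,0],[0,0,0],[0,0,0],[0,0,0],[0,0,0]], gripper=[1,1,1,1,1,1,1,1])

```text
clock: 10.2
eef_pos: [550.5, -226.6, 44.2]
eef_rot: [-1.892, 1.56, -0.185]
wrist_force: [0.1, 1.3, 2.0]
finger_gap: 25.7
```

Request:
jog_arm(turn=[[0,0,0],[0,0,0],[0,0,0],[0,0,0],[0,0,0],[0,0,0],[0,0,0],[0,0,0]], dp=[[0,0,0],[0,0,0],[0,0,0],[0,0,0],[0,0,0],[0,0,0],[0,0,0],[0,0,0]], gripper=[1,1,1,1,1,1,1,1])

```text
clock: 11.2
eef_pos: [550.5, -226.6, 44.2]
eef_rot: [-1.893, 1.56, -0.185]
wrist_force: [-0.7, 1.8, 0.8]
finger_gap: 25.7
```

Request:
jog_arm(turn=[[0,0,0],[0,0,0],[0,0,0],[0,0,0],[0,0,0],[0,0,0],[0,0,0],[0,0,0]], dp=[[0,0,0],[0,0,0],[0,0,0],[0,0,0],[0,0,0],[0,0,0],[0,0,0],[0,0,0]], gripper=[1,1,1,1,1,1,1,1])

```text
clock: 12.2
eef_pos: [550.5, -226.6, 44.2]
eef_rot: [-1.894, 1.56, -0.187]
wrist_force: [0.1, 1.4, 1.7]
finger_gap: 25.5
```

Request:
jog_arm(turn=[[0,0,0],[0,0,0],[0,0,0],[0,0,0],[0,0,0],[0,0,0],[0,0,0],[0,0,0]], dp=[[0,0,0],[0,0,0],[0,0,0],[0,0,0],[0,0,0],[0,0,0],[0,0,0],[0,0,0]], gripper=[1,1,1,1,1,1,1,1])

```text
clock: 13.2
eef_pos: [550.6, -226.6, 44.2]
eef_rot: [-1.897, 1.56, -0.19]
wrist_force: [0.1, 2.8, 0.1]
finger_gap: 25.8
```

Request:
jog_arm(turn=[[0,0,0],[0,0,0],[0,0,0],[0,0,0],[0,0,0],[0,0,0],[0,0,0],[0,0,0]], dp=[[0,0,0],[0,0,0],[0,0,0],[0,0,0],[0,0,0],[0,0,0],[0,0,0],[0,0,0]], gripper=[1,1,1,1,1,1,1,1])

```text
clock: 14.2
eef_pos: [550.5, -226.6, 44.2]
eef_rot: [-1.899, 1.56, -0.192]
wrist_force: [-0.3, 0.9, 0.6]
finger_gap: 25.9
```

Request:
jog_arm(turn=[[0,0,0],[0,0,0],[0,0,0],[0,0,0],[0,0,0],[0,0,0],[0,0,0],[0,0,0]], dp=[[0,0,0],[0,0,0],[0,0,0],[0,0,0],[0,0,0],[0,0,0],[0,0,0],[0,0,0]], gripper=[1,1,1,1,1,1,1,1])

```text
clock: 15.2
eef_pos: [550.6, -226.6, 44.2]
eef_rot: [-1.894, 1.56, -0.187]
wrist_force: [-0.5, 1.5, 1.4]
finger_gap: 25.5
```

Request:
jog_arm(turn=[[0,0,0],[0,0,0],[0,0,0],[0,0,0],[0,0,0],[0,0,0],[0,0,0],[0,0,0]], dp=[[0,0,0],[0,0,0],[0,0,0],[0,0,0],[0,0,0],[0,0,0],[0,0,0],[0,0,0]], gripper=[1,1,1,1,1,1,1,1])

```text
clock: 16.2
eef_pos: [550.6, -226.6, 44.2]
eef_rot: [-1.898, 1.56, -0.191]
wrist_force: [-1.0, 1.0, 1.1]
finger_gap: 26.0
```

Request:
jog_arm(turn=[[0,0,0],[0,0,0],[0,0,0],[0,0,0],[0,0,0],[0,0,0],[0,0,0],[0,0,0]], dp=[[0,0,0],[0,0,0],[0,0,0],[0,0,0],[0,0,0],[0,0,0],[0,0,0],[0,0,0]], gripper=[1,1,1,1,1,1,1,1])

```text
clock: 17.2
eef_pos: [550.5, -226.6, 44.2]
eef_rot: [-1.887, 1.56, -0.18]
wrist_force: [0.3, 0.7, 1.4]
finger_gap: 25.9
```

```bash
python3 look.py 7
```

```text
t 17.2 pos [ 550.5 -226.6   44.2] gap 25.9 F [0.3 0.7 1.4] j6 -2.16
turns [array([ 0.3, -0.2,  0.6]), array([-179.7,   -0.9,   -0.3])] dp_tool_cm [ 0.12  0.06 -0.03] axes [[0.01, -0.99, -0.14], [-0.0, -0.14, 0.99], [-1.0, -0.01, -0.0]]
[0.468 0.102 0.02 ]
```

Request:
jog_arm(turn=[[0,0,0],[0,0,0],[0,0,0],[0,0,0],[0,0,0],[0,0,0],[0,0,0],[0,0,0]], dp=[[0,0,0],[0,0,0],[0,0,0],[0,0,0],[0,0,0],[0,0,0],[0,0,0],[0,0,0]], gripper=[1,1,1,1,1,1,1,1])

```text
clock: 18.25
eef_pos: [550.6, -226.6, 44.2]
eef_rot: [-1.888, 1.56, -0.181]
wrist_force: [-0.8, 1.1, 0.9]
finger_gap: 25.4
```

```bash
python3 look.py 8; python3 - <<'E'
import cv2,numpy as np
I=[cv2.imread(f"pics/s{k}.png")[150:260,430:610].astype(float) for k in (4,5,6,7,8)]
for a,b in zip(I,I[1:]): print(np.abs(a-b).mean(), np.abs(a-b).max())
cv2.imwrite("pics/cmp.png",cv2.resize(np.hstack(I[2:]),None,fx=1.4,fy=1.4))
E
```

```text
t 18.25 pos [ 550.6 -226.6   44.2] gap 25.4 F [-0.8  1.1  0.9] j6 -2.16
turns [array([ 0.3, -0.2,  0.6]), array([-179.7,   -0.9,   -0.3])] dp_tool_cm [ 0.12  0.06 -0.03] axes [[0.01, -0.99, -0.14], [-0.0, -0.14, 0.99], [-1.0, -0.01, -0.0]]
[0.384 0.064 0.108]
3.768989898989899 44.0
4.748821548821549 82.0
6.220959595959596 86.0
0.43735690235690233 3.0[ WARN:0@0.070] global loadsave.cpp:1063 imwrite_ Unsupported depth image for selected encoder is fallbacked to CV_8U.
```

View pics/cmp.png

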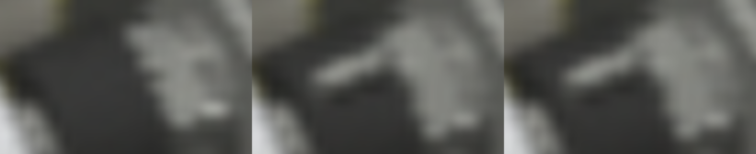

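The views at 17.2 s and 18.25 s match: the socket mark at (345,70) in the middle panel sits in the same place in the right panel. The runner has stopped and the grip is still firm.

```bash
python3 -c "
from cell import order;print(order.sign_off())"
```

```text
the job is handed in; nothing more can be done
None
```

I found the bracket in the two camera views: its gap lies at about (552, -227) mm, with the bracket turned about 7.5°. I lowered the open fingers into the gap and gripped the bolt head along the bracket's y at 40 N. I held it from about 5.0 s to 18.25 s on the robot's clock and handed the job in while still gripping.

- **Grip:** the finger gap stayed at 25.4–26.0 mm throughout, so the head did not turn in the fingers. The wrist force stayed under 3 N.
- **Nut and runner:** the side view showed the nut and socket turning early in the hold. The last two pictures, 1 s apart, were the same to within image noise (at most 3 of 255 grey levels), so the runner has stopped.
- **Bystanders:** the pen stayed in place in the side view, and transformer B was still in place when the fingers went into the gap. I did not measure either. Transformer A was not checked after the start; the arm only passed over its side of the bench at a height of about 200 mm.
- **Camera disagreement:** the two cameras differed by about 2–4 mm and 1.5° on where the bracket is. I used the average, and comparing the gripper's fingers with the side view supported it.
- **Not measured:** the nut's turn and the contact force cannot be read directly. That the nut is tight rests on the runner having stopped after a 13 s hold.

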